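Fit the turning bar and bring the sugar pourer to the front

ROBOT

A 7-joint arm with a two-finger parallel gripper is mounted at the origin on the work surface. World frame = base frame: x ahead of the robot, y to its left, z up, the work surface at z = 0. Lengths are in m, angles in rad, forces in N, time in s.
With the tool pointing down it reaches from about 0.425 to 1.025 m from the base axis. Payload 9.4 kg.
Tool frame: the origin (TCP) lies between the finger pads; the fingertips stand 19 mm ahead of it and the grasp point (between the pads) is the TCP; z points along the fingers, y is the line along which they close (so a half turn about z gives the same grasp; the last joint's range is limited). The gripper opens to 93 mm and grips with 3 to 60 N. Pads are 15 mm wide; open, the fingers measure 128 mm over their backs; the gripper's body (75 mm by 188 mm) begins 65 mm behind the grasp point.
Start: joints at [-1.325, 0.599, -0.003, 1.599, 0.002, 0.943, -0.08], TCP at [0.23, 0.688, 0.211] pointing down, gripper open.
Joint ranges: [-2.57, 2.57], [-0.35, 1.97], [-1.29, 1.29], [0.11, 2.56], [-1.05, 4.19], [0.11, 1.86], [-2.63, 2.63]. Speed limits (rad/s): [2.22, 2.22, 3.01, 3.01, 3.14, 3.14, 3.14].

INTERFACE

Orientations are given as a unit quaternion [x, y, z, w].
In Python, from workcell import ctrl, viewer gives the robot as it stands. The module is installed in compiled form; this text tells all that it offers.
- The arm moves only by the tool servo_tool, never from a script. Its argument "increments" is a list of rows, each a list of 3 entries, a list of its own where there are three numbers: the turn, a rotation vector about the tool's x, y, z normalised to -1 to 1, where 1 is 0.1 rad, then the shift along the tool's x, y, z normalised to -1 to 1, where 1 is 0.03 m, then the opening, from 0 (shut) to 1 (fully open). A call has 1 to 10 rows; each row shifts and turns the commanded pose from where the row before left it, along the tool's axes as they then stand; what a row does not reach is not made up. A row lasts 1/12 s, in which the tool goes at most 41.7 mm and 7.16 degrees, less where a joint would pass 70% of its speed; a pose out of reach is approached as far as the arm can. A call with a number of a shift or a turn outside -1 to 1 is refused whole. A call with a gripper value outside its range is refused whole. The fingers move at their own pace and stop on an object; "force" is the grip in N (left out, the last holds). Time passes only in rows, so rows that do not move let the fingers close. It gives the time, the measured TCP pose, the force, the opening and the grip force at its end, in the units of the state.
- ctrl.get_state(): the state, without advancing time (a new reading comes with each control period).
- viewer.capture(name): name is "scene" or "side" or "wrist"; returns the picture (400x640x3 uint8, red, green, blue); there is no depth.
- viewer.camera_info(name): a dict with "fx", "fy", "cx", "cy" (pixels), "eye" and "rotation" of the camera in the world; the wrist camera has in their place "hand_eye" (4x4, takes a point from camera to tool coordinates, whose origin is the TCP and whose axes are the flange's). Camera axes: x right, y down, z forward; pixel columns grow to the right and rows downward; lengths in m; the calibration is good to about 2 mm. A picture is of the moment at which its call begins: read the wrist's pose just before it. camera_info takes no time and is no camera call.
- ctrl.job_done(): hands the job in; it is judged then, once.
The state is a dict: "time": time; "qpos": joint angles; "joint_velocities": joint speeds; "tau": joint torques, N m; "ee_pos": TCP position; "tool_rot": TCP orientation; "force": force on the tool from outside, world axes, zero at the start; "moment": the same for the moment, N m; "opening": opening from 0.0 (shut) to 1.0 (fully open); "gripper_force": force on a finger pad.
Only numpy, scipy, OpenCV 4.12 (cv2) and the standard library are available. Lean on these libraries where they do the work, as an engineer would, in place of code of your own. Each camera call takes 0.05 s, during which the arm holds its last target. There are 200 camera calls.

TASK

Take the turning bar from its drip rest and push it down past the sprung jaw until it snaps fully home in the clip on top of the topping carousel. Then turn the carousel until the tall jar with the pouring spout stands over the tongue at the front of the foot, and finish while still gripping the bar, holding the carousel still there, because it swings back if let go. Leave the tamper, pitcher and cup where they stand.

Things in the scene. Friction and masses are not known exactly. Their poses are not given: they have to be found in the camera images.
- bar_centre (a point): Centre of the turning bar: loose round steel rod, 150 mm long, 12 mm diameter, round ends alike, with a black rubber sleeve 60 mm long, 18 mm diameter round its middle; 0.14 kg. Its axis is this point's y. At the start it lies level in two V notches, its centre 51 mm above the counter.
- bar: The same turning bar; its origin and axes coincide with point bar_centre.
- rest: The drip rest, fixed: aluminium plate 90 x 150 mm, 8 mm thick, with two V-notched uprights 55 mm either side of its centre, 8 mm thick along the bar, tops 63 mm above the counter. Origin under its centre on the counter; the bar lies along its y axis.
- carousel: Foot of the carousel, fixed to the counter: black disc of 110 mm radius, 18 mm high, with a 36 mm wide tongue pointing to its front (its -x axis). Origin on the turning axis, at counter height. Its yaw varies.
- tongue (a point): Point on top of the tongue, on its middle line, 155 mm from the turning axis and 18 mm above the counter. The tongue runs on to 178 mm and is the only part of the foot that shows beyond the turntable.
- pourer_jar (a point): The tall jar with a conical steel top and outward slanting spout: point at the foot of its cone, 92 mm above the counter, 100 mm from the turning axis; spout tip 152 mm above the counter, 136 mm from the axis. The other four jars are alike, flat-lidded, tops 96 mm up. All five (52 mm diameter) are fast on the turntable, 72 degrees apart on a circle of 100 mm radius.
- clip_seat (a point): On the turning axis, 145 mm above the counter: where the seated bar's centre lies. Axes turn with the turntable: y along the seated bar, -x to the pouring jar. Two forks stand 45 mm either side along y (10 mm thick, slot 14 mm wide, flared prong on +x up to 27 mm above this point). Between them 80 mm are free for sleeve and fingers, down to the jaw's shaft, its top 33 mm below this point.
- jaw (a joint): Sprung jaw of the clip, rad: 0 closed, grows as it opens (to 0.5). Two hooks on one shaft, just outside the forks (54 mm from the centre) on the -x side, reach over the slot 8 mm above clip_seat, with sloping tops from 31 mm above it. A bar pushed down opens the jaw about 0.13 rad against about 4 to 10 N, and it snaps back over it when home.
- turntable (a joint): Angle of the turntable (270 mm diameter, top 30 mm above the counter), rad, counterclockwise from above: 0 when the pouring jar stands straight over the tongue. It starts at 0.8 to 1.2. Self-returning swivel: a weak spring (0.12 N m/rad) towards 1.0 and some friction (0.03 N m), so it stays where it starts but swings back when let go near 0.
- tamper_mid (a point): Coffee tamper standing on the counter (58 mm diameter, 92 mm high), loose; point half-way up. Bystander.
- pitcher_mid (a point): Steel milk pitcher with a handle (90 mm diameter, 100 mm high), loose; point half-way up on its axis. Bystander.
- cup_mid (a point): White cup (82 mm diameter, 95 mm high), loose; point half-way up. Bystander.
There are look-alikes about, which are no part of the job. Of the things shaped like the bar, the bare steel one is meant.

How it is judged:
On the way, in this order (a step that is already met when the one before it is completed fails the run):
1. the bar is fully home in the clip with the jaw closed over it (x of bar_centre in the frame of clip_seat between -0.004 and 0.004 m and y of bar_centre in the frame of clip_seat between -0.014 and 0.014 m and z of bar_centre in the frame of clip_seat between -0.003 and 0.003 m and angle between the y axis of bar_centre and the y axis of clip_seat, either way round below 0.07 rad and value of joint jaw below 0.05 rad), for 0.2 s.
2. the pouring jar stands over the front tongue, with the bar gripped (value of joint turntable between -0.1 and 0.1 rad and contact force between the fingers and bar above 2 N), for 0.2 s.
At the end, for the whole second after the job is handed in: The bar is home in the clip (centre within 4 mm across, 14 mm along and 3 mm in height of clip_seat, axis within 0.07 rad, jaw closed to under 0.05 rad), the turntable is within 0.10 rad of 0 and still (under 0.06 rad/s), and the fingers grip the bar with more than 2 N (all of step 1 and all of step 2 and velocity of joint turntable between -0.06 and 0.06 rad/s); the arm keeps its last pose, push and grip.
It fails at once if tamper is moved more than 30 mm or tipped (distance of tamper_mid from where it was at the start of the episode above 0.03 m or angle between tamper_mid's own z axis and vertical above 0.3 rad).
It fails at once if pitcher is moved more than 30 mm or tipped (distance of pitcher_mid from where it was at the start of the episode above 0.03 m or angle between pitcher_mid's own z axis and vertical above 0.3 rad).
It fails at once if cup is moved more than 30 mm or tipped (distance of cup_mid from where it was at the start of the episode above 0.03 m or angle between cup_mid's own z axis and vertical above 0.3 rad).
It also fails if it takes over 53 s, if anything falls off the work surface, if the arm or the gripper's body presses on something with over 40 N, if the wrist force passes 120 N, or if a joint passes its speed limit or range.

## Working session

There is one attempt and no reset: what is moved stays moved. The work goes in short steps, Python scripts to look and compute and a tool call to move; the robot and the scene stay as the last step left them, time stands still between calls to the robot, and variables do not carry over. Pictures are saved under pics/ and viewed, at most 10 in all, crops included, and the job is handed in when it is done.

Besides the shell and the picture viewer there is one more tool, called after ">>>" as name(argument=value, ...), one argument or row to a line, values as JSON. servo_tool: Moves the arm, as the interface text tells. Scaled input: -1 to 1 covers 0.03 m each way for a shift and 0.1 rad each way for a turn. Its arguments: {"type":"object","properties":{"increments":{"type":"array"},"force":{"type":"number"}},"required":["increments"]}

```bash
mkdir -p pics; cat > h.py <<'E'
import numpy as np, cv2
from scipy.spatial.transform import Rotation as R
from workcell import ctrl, viewer
def cap(n,f):
    im=viewer.capture(n); cv2.imwrite('pics/'+f,im[:,:,::-1]); return im
def cam(n,s=None):
    i=viewer.camera_info(n); K=np.array([[i['fx'],0,i['cx']],[0,i['fy'],i['cy']],[0,0,1]])
    if n=='wrist':
        s=s or ctrl.get_state(); T=np.eye(4);T[:3,:3]=R.from_quat(s['tool_rot']).as_matrix();T[:3,3]=s['ee_pos']
        C=T@np.array(i['hand_eye']); return K,C[:3,3],C[:3,:3]
    r=np.array(i['rotation']); 
    if r.shape!=(3,3): r=R.from_quat(r).as_matrix()
    return K,np.array(i['eye']),r
def atz(c,uv,z):
    K,e,r=c; d=r@np.linalg.inv(K)@np.array([*uv,1.]); return e+d*(z-e[2])/d[2]
def proj(c,p):
    K,e,r=c; q=K@(r.T@(np.array(p)-e)); return q[:2]/q[2]
E
python3 - <<'E'
from h import *
s=ctrl.get_state(); print(s)
for n in('scene','side','wrist'):
    cap(n,n+'0.png'); print(n,cam(n,s))
print(viewer.camera_info('wrist'))
E
```

```text
{'time': 0.0, 'qpos': array([-1.32468973,  0.60013677, -0.00254669,  1.6001069 ,  0.00179195,
        0.9429181 , -0.07976479]), 'joint_velocities': array([ 5.79006821e-04,  5.88661465e-04,  9.95459067e-04, -2.78732690e-04,
       -4.24751691e-04, -1.10245010e-03,  6.66405952e-05]), 'tau': array([ 2.42357688e-03, -7.65082598e+01,  1.49787180e+00, -2.52342349e+01,
       -5.24493121e-02,  1.70477730e-02,  1.19683441e-04]), 'ee_pos': array([0.22984761, 0.68707716, 0.21035973]), 'tool_rot': array([ 1.60658068e-01,  9.87009813e-01, -7.81239084e-04, -5.87327815e-05]), 'force': array([7.21980325e-04, 6.01053791e-01, 1.01288016e+00]), 'moment': array([-0.03634614, -0.02104749, -0.01698496]), 'gripper_force': 0.0, 'opening': 0.9993194459236577}
scene (array([[491.71160429,   0.        , 316.47351252],
       [  0.        , 491.71160429, 205.44152895],
       [  0.        ,   0.        ,   1.        ]]), array([1.32831139, 0.71073082, 1.00267753]), array([[-0.6673335 ,  0.49592418, -0.55563046],
       [ 0.74449206,  0.4242346 , -0.51551583],
       [-0.0199391 , -0.75768345, -0.65231758]]))

[... 466 characters left out ...]
     [  0.        ,   0.        ,   1.        ]]), array([0.15606163, 0.71184011, 0.3827878 ]), array([[ 0.31757503,  0.91001297,  0.26650048],
       [ 0.94823206, -0.30434775, -0.09071061],
       [-0.00143901,  0.28151172, -0.95955671]]))
{'fx': 314.15547646885534, 'fy': 314.15547646885534, 'cx': 323.98583410794237, 'cy': 199.10398638015758, 'hand_eye': array([[-4.56495944e-04, -9.59595809e-01, -2.81381725e-01,
         7.78070828e-02],
       [ 9.99999888e-01, -4.72375160e-04, -1.13961546e-05,
        -1.85206539e-04],
       [-1.21982035e-04, -2.81381699e-01,  9.59595917e-01,
        -1.72438502e-01],
       [ 0.00000000e+00,  0.00000000e+00,  0.00000000e+00,
         1.00000000e+00]])}
```

View pics/scene0.png

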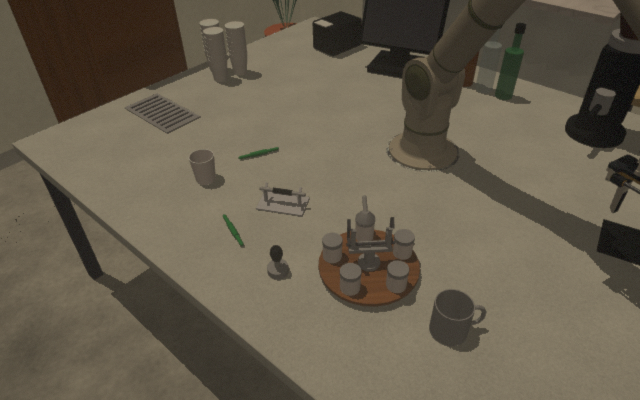

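View pics/side0.png

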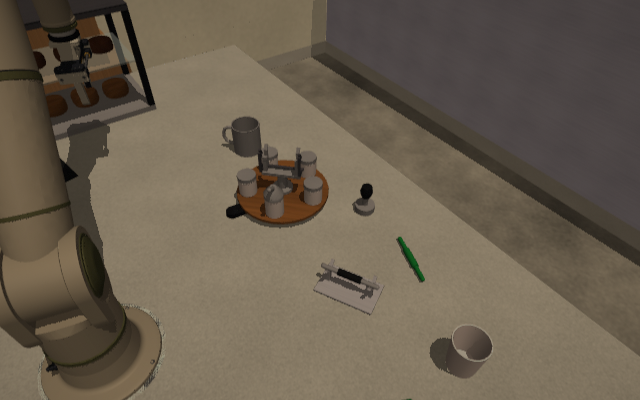

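Bar-shaped things in the scene view are green rods at (258,153) and (233,230), and a steel rod with a black sleeve on the rest at (284,191), side view (349,275). The steel one fits the description. The carousel is at (369,265) in scene, and its tongue shows in side at (236,211). I'll confirm with enlarged crops.

```bash
python3 - <<'E'
import cv2,numpy as np
a=cv2.imread('pics/scene0.png');b=cv2.imread('pics/side0.png')
f=lambda i,x,y,w,h,k:cv2.convertScaleAbs(cv2.resize(i[y:y+h,x:x+w],None,fx=k,fy=k,interpolation=cv2.INTER_CUBIC),alpha=1.7)
t=np.hstack([f(a,250,170,80,50,5),f(b,305,250,80,50,5)]) 
u=np.hstack([f(a,310,190,115,115,3.478),f(b,220,135,115,100,3.478)[:400] if 0 else f(b,220,125,115,115,3.478)])
cv2.imwrite('pics/c.png',np.vstack([t[:250,:800],u[:350,:800]] if u.shape[1]==800 else [t[:,:u.shape[1]],u[:350]]));print(u.shape)
E
```

```text
(400, 800, 3)
```

View pics/c.png

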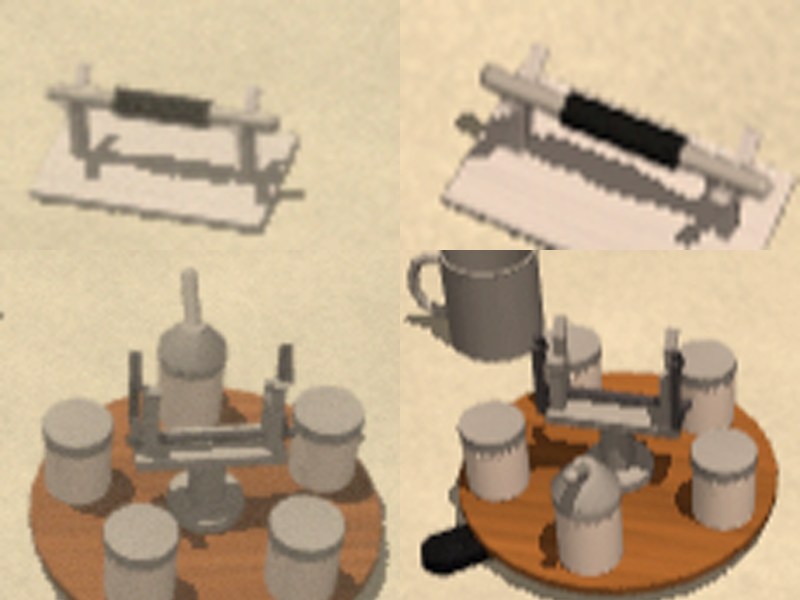

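The crops confirm it: the rod on the rest is bare steel with a black sleeve, and the pouring jar and open clip are both visible. Next I'll triangulate the bar and fit the carousel.

```bash
cat >> h.py <<'E'
def tri(obs):
    A=0;b=0
    for c,uv in obs:
        K,e,r=c; d=r@np.linalg.inv(K)@np.array([*uv,1.]); d/=np.linalg.norm(d); P=np.eye(3)-np.outer(d,d); A=A+P; b=b+P@e
    return np.linalg.solve(A,b)
E
python3 - <<'E'
from h import *
from scipy.optimize import least_squares
S,D=cam('scene'),cam('side')
for a,b in (((260.2,188.9),(378.2,287)),((305.2,194.8),(322.6,265.6)),((282.4,191.4),(349.4,276))):
    print('tri',tri([(S,a),(D,b)]), atz(S,a,.051),atz(D,b,.051))
k=3.478
s=lambda x,y:(310+x/k,190+(y-250)/k); d=lambda x,y:(220+(x-400)/k,125+(y-250)/k)
ls=[s(78,414),s(327,405),s(141,526),s(306,518)]; ld=[d(493,404),d(724,450),d(706,357)]
for q in ls: print('S',atz(S,q,.096))
for q in ld: print('D',atz(D,q,.096))
pts=np.array([atz(S,q,.096)[:2] for q in ls]+[atz(D,q,.096)[:2] for q in ld])
def f(v):
    m=[[v[0]+.1*np.cos(v[2]+i*2*np.pi/5),v[1]+.1*np.sin(v[2]+i*2*np.pi/5)] for i in range(5)]
    return [np.min(np.linalg.norm(np.array(m)-p,axis=1)) for p in pts]
best=min((least_squares(f,[*pts.mean(0),t]) for t in np.arange(0,1.26,.2)),key=lambda r:r.cost)
c=best.x;print(c,np.round(best.fun,4))
for nm,q in (('spoutS',atz(S,s(189,272),.152)),('spoutD',atz(D,d(572,495),.152)),('tongue_end',atz(D,d(424,557),.018))):
    w=q[:2]-c[:2];print(nm,q,np.hypot(*w),np.arctan2(w[1],w[0]))
for n,z,Su,Du in (('tamper',.0,(277,270),(364,210)),('pitcher',.0,(451,333),(247,152)),('cup',.0,(206,181),(465,368))): print(n,atz(S,Su,z),atz(D,Du,z))
E
```

```text
tri [ 0.5705794  -0.23012505  0.04781046] [ 0.57260135 -0.22638459  0.051     ] [ 0.56942371 -0.23208133  0.051     ]
tri [ 0.50128477 -0.10443466  0.04762267] [ 0.5030319  -0.10062524  0.051     ] [ 0.50075133 -0.10754669  0.051     ]
tri [ 0.53512198 -0.16753697  0.04884591] [ 0.53655799 -0.1652138   0.051     ] [ 0.5343868  -0.16901478  0.051     ]
S [0.62385389 0.11129854 0.096     ]
S [0.49366981 0.24773524 0.096     ]
S [0.68053061 0.21797661 0.096     ]
S [0.59855248 0.30128518 0.096     ]
D [0.50559142 0.26408718 0.096     ]
D [0.62725578 0.11039458 0.096     ]
D [0.68334492 0.21568728 0.096     ]
[0.58360202 0.20450938 0.11167203] [0.0024 0.0069 0.0034 0.0053 0.0135 0.0038 0.0004]
spoutS [0.49148228 0.1115938  0.152     ] 0.13084093172131067 -2.3518934989454117
spoutD [0.47400562 0.08187059 0.152     ] 0.16447383054313894 -2.3000931651908876
tongue_end [0.40585061 0.21433303 0.018     ] 0.17802266066157682 3.0863825645085488
tamper [0.74430807 0.01628004 0.        ] [ 7.41698567e-01  1.61175447e-02 -1.11022302e-16]
pitcher [0.61291259 0.47391558 0.        ] [ 5.98349342e-01  4.48140420e-01 -1.11022302e-16]
cup [ 0.62113314 -0.44590984  0.        ] [ 0.61139768 -0.47160612  0.        ]
```

>>> servo_tool(
  increments=[
    [[0, 0, 1], [0, 0, -0.2], 1],
    [[0, 0, 1], [0, 0, -0.2], 1],
    [[0, 0, 1], [0, 0, -0.2], 1],
    [[0, 0, 1], [0, 0, -0.2], 1],
    [[0, 0, 1], [0, 0, -0.2], 1],
    [[0, 0, 1], [0, 0, -0.2], 1],
    [[0, 0, 1], [0, 0, -0.2], 1],
    [[0, 0, 0.43], [0, 0, -0.2], 1],
  ],
)

```text
time: 0.82
ee_pos: [0.2297, 0.6874, 0.2591]
tool_rot: [0.51, 0.86, -0.0, 0.0]
force: [0.4, 0.8, 0.6]
opening: 1.002
gripper_force: 0.0
```

>>> servo_tool(
  increments=[
    [[0, 0, 0], [-1, -0.16, 0], 1],
    [[0, 0, 0], [-1, -0.16, 0], 1],
    [[0, 0, 0], [-1, -0.16, 0], 1],
    [[0, 0, 0], [-1, -0.16, 0], 1],
    [[0, 0, 0], [-1, -0.16, 0], 1],
    [[0, 0, 0], [-1, -0.16, 0], 1],
    [[0, 0, 0], [-1, -0.16, 0], 1],
    [[0, 0, 0], [-1, -0.16, 0], 1],
    [[0, 0, 0], [-1, -0.16, 0], 1],
    [[0, 0, 0], [-1, -0.16, 0], 1],
  ],
)

```text
time: 1.65
ee_pos: [0.3333, 0.4002, 0.2592]
tool_rot: [0.508, 0.861, -0.0, 0.0]
force: [0.8, 0.6, 0.9]
opening: 0.999
gripper_force: 0.0
```

>>> servo_tool(
  increments=[
    [[0, 0, 0], [-1, -0.16, 0], 1],
    [[0, 0, 0], [-1, -0.16, 0], 1],
    [[0, 0, 0], [-1, -0.16, 0], 1],
    [[0, 0, 0], [-1, -0.16, 0], 1],
    [[0, 0, 0], [-1, -0.16, 0], 1],
    [[0, 0, 0], [-1, -0.16, 0], 1],
    [[0, 0, 0], [-1, -0.16, 0], 1],
    [[0, 0, 0], [-1, -0.16, 0], 1],
    [[0, 0, 0], [-1, -0.16, 0], 1],
    [[0, 0, 0], [-1, -0.16, 0], 1],
  ],
)

```text
time: 2.48
ee_pos: [0.4364, 0.1146, 0.2593]
tool_rot: [0.508, 0.861, 0.0, 0.0]
force: [0.3, 0.0, -0.5]
opening: 1.001
gripper_force: 0.0
```

>>> servo_tool(
  increments=[
    [[0, 0, 0], [-1, -0.16, 0], 1],
    [[0, 0, 0], [-1, -0.16, 0], 1],
    [[0, 0, 0], [-1, -0.16, 0], 1],
    [[0, 0, 0], [-1, -0.16, 0], 1],
    [[0, 0, 0], [-1, -0.16, 0], 1],
    [[0, 0, 0], [-1, -0.16, 0.3], 1],
    [[0, 0, 0], [-1, -0.16, 0.5], 1],
    [[0, 0, 0], [-1, -0.16, 0.6], 1],
    [[0, 0, 0], [-0.9, -0.16, 0.6], 1],
    [[0, 0, 0], [0, 0, 0], 1],
  ],
)

```text
time: 3.32
ee_pos: [0.5273, -0.1437, 0.1966]
tool_rot: [0.51, 0.86, -0.002, -0.0]
force: [0.4, -0.4, 0.1]
opening: 1.0
gripper_force: 0.0
```

```bash
python3 - <<'E'
from h import *
import json
s=ctrl.get_state(); print(s['ee_pos'],s['tool_rot'],s['qpos'])
cap('wrist','w1.png'); c=cam('wrist',s)
print([proj(c,p).round(0) for p in ((.5706,-.230,.05),(.5013,-.1044,.05),(.535,-.167,.05))])
E
```

```text
[ 0.52734404 -0.14367935  0.19662873] [ 5.10310807e-01  8.59988252e-01 -1.70413244e-03 -4.27118571e-04] [-0.12819014  0.42837076  0.40328404  2.04143551 -0.24533673  0.71937848
  0.92818754]
[array([321., 268.]), array([320., 139.]), array([320., 207.])]
```

View pics/w1.png

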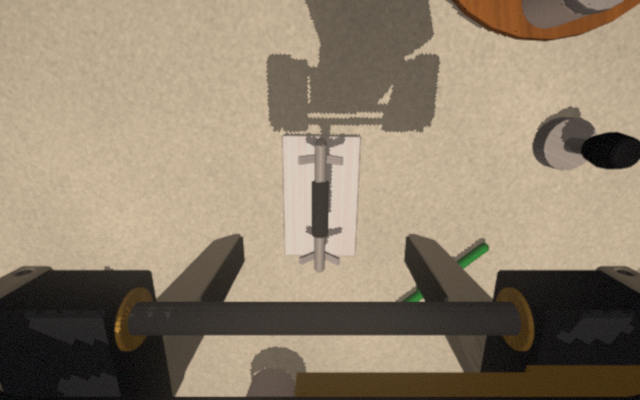

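The wrist view shows the bar from (321,140) to (319.5,270), with its sleeve centred at (320,208). That matches the estimate.

```bash
python3 - <<'E'
from h import *
s=ctrl.get_state(); c=cam('wrist',s)
a,b,m=[atz(c,q,.051) for q in ((321,140),(319.5,270),(320,208))]
print(a,b,m)
M=R.from_quat(s['tool_rot']).as_matrix()
print('tool shift',M.T@(m-s['ee_pos'])/.03,'bar ang',np.degrees(np.arctan2(*(a-b)[1::-1])),'toolx',np.degrees(np.arctan2(M[1,0],M[0,0])), M[:,2])
E
```

```text
[ 0.50200117 -0.10226283  0.051     ] [ 0.5699219  -0.23091279  0.051     ] [ 0.53525913 -0.16574962  0.051     ]
tool shift [-0.85253268 -0.13389926  4.88658047] bar ang 117.83180570348408 toolx 118.68015182143002 [-2.84920408e-03 -9.83273595e-04 -9.99995458e-01]
```

>>> servo_tool(
  increments=[
    [[0, 0, 0.15], [-0.45, -0.07, 0], 1],
    [[0, 0, 0], [-0.42, -0.06, 0], 1],
    [[0, 0, 0], [0, 0, 0.7], 1],
    [[0, 0, 0], [0, 0, 0.8], 1],
    [[0, 0, 0], [0, 0, 0.8], 1],
    [[0, 0, 0], [0, 0, 0.8], 1],
    [[0, 0, 0], [0, 0, 0.8], 1],
    [[0, 0, 0], [0, 0, 0.6], 1],
    [[0, 0, 0], [0, 0, 0.35], 1],
    [[0, 0, 0], [0, 0, 0], 1],
  ],
  force=60,
)

```text
time: 4.2
ee_pos: [0.5365, -0.1631, 0.0525]
tool_rot: [0.514, 0.858, -0.0, -0.001]
force: [0.8, 0.3, -0.2]
opening: 0.998
gripper_force: 0.0
```

>>> servo_tool(
  increments=[
    [[0, 0, 0], [0, 0, 0], 0.1],
    [[0, 0, 0], [0, 0, 0], 0.1],
    [[0, 0, 0], [0, 0, 0], 0.1],
    [[0, 0, 0], [0, 0, 0], 0.1],
    [[0, 0, 0], [0, 0, 0], 0.1],
    [[0, 0, 0], [0, 0, 0], 0.1],
    [[0, 0, 0], [0, 0, 0], 0.1],
    [[0, 0, 0], [0, 0, 0], 0.1],
  ],
)

```text
time: 4.87
ee_pos: [0.5367, -0.1634, 0.0539]
tool_rot: [0.514, 0.858, 0.0, 0.0]
force: [-0.1, -0.6, 0.3]
opening: 0.477
gripper_force: 0.0
```

>>> servo_tool(
  increments=[
    [[0, 0, 0], [0, 0, 0], 0],
    [[0, 0, 0], [0, 0, 0], 0],
    [[0, 0, 0], [0, 0, 0], 0],
    [[0, 0, 0], [0, 0, 0], 0],
    [[0, 0, 0], [0, 0, 0], 0],
    [[0, 0, 0], [0, 0, 0], 0],
    [[0, 0, 0], [0, 0, 0], 0],
    [[0, 0, 0], [0, 0, 0], 0],
  ],
)

```text
time: 5.53
ee_pos: [0.5367, -0.1634, 0.0537]
tool_rot: [0.514, 0.857, 0.0, -0.0]
force: [0.5, -0.3, 0.7]
opening: 0.003
gripper_force: 0.0
```

The fingers shut on nothing, so I'll look.

```bash
python3 - <<'E'
from h import *
s=ctrl.get_state(); print(s['ee_pos'],s['tool_rot'])
w=cap('wrist','w2.png');d=cap('side','d2.png');c=cap('scene','s2.png')
k=cv2.resize(d[220:320,290:400],(400,364));l=cv2.resize(c[140:240,230:340],(400,364))
im=np.vstack([np.hstack([k,l]),cv2.resize(w,(378,236))[:, :].repeat(1,0) if 0 else np.pad(cv2.resize(w,(378,236)),((0,0),(0,422),(0,0)))])
cv2.imwrite('pics/m2.png',cv2.convertScaleAbs(im[:,:,::-1],alpha=1.6))
E
```

```text
[ 0.53666884 -0.16335553  0.05372984] [ 5.14494392e-01  8.57493744e-01  5.23258639e-06 -5.44955201e-08]
```

View pics/m2.png

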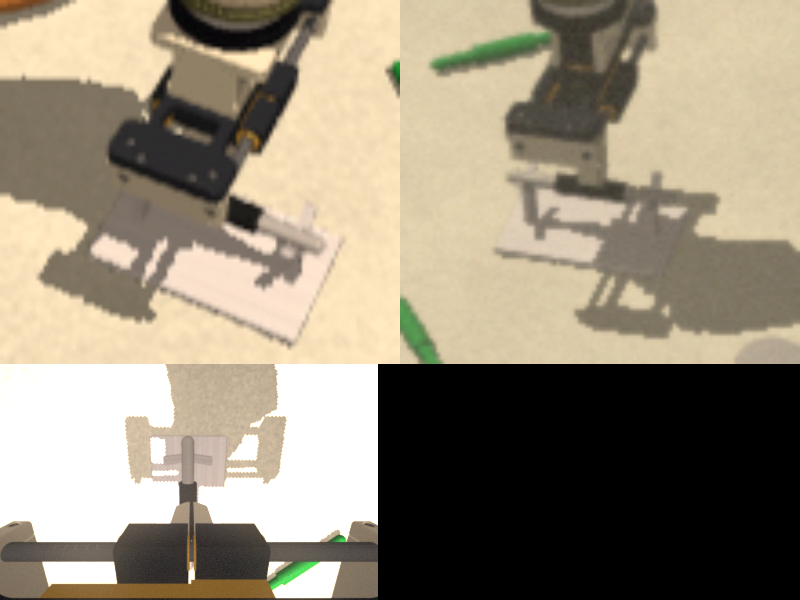

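```bash
python3 - <<'E'
from h import *
s=ctrl.get_state();W,S,D=cam('wrist',s),cam('scene'),cam('side')
p=s['ee_pos']
for dz in (-.019,0,.02,.04,.065): print(dz,[proj(c,p+[0,0,dz]).round(1) for c in (W,S,D)])
f=lambda im,x,y,w,h,W,H:cv2.resize(cv2.imread('pics/'+im)[y:y+h,x:x+w],(W,H),interpolation=cv2.INTER_CUBIC)
im=np.hstack([f('w2.png',240,150,160,200,400,500),f('s2.png',255,170,50,62,400,500)])
cv2.imwrite('pics/m3.png',cv2.convertScaleAbs(im,alpha=1.5))
print(s['qpos'],s['moment'])
E
```

```text
-0.019 [array([323.7, 230.9]), array([283.1, 195.7]), array([348.2, 278. ])]
0 [array([323.6, 243. ]), array([282.7, 191. ]), array([348.7, 273.3])]
0.02 [array([323.6, 258.5]), array([282.3, 185.9]), array([349.3, 268.1])]
0.04 [array([323.6, 278. ]), array([281.9, 180.7]), array([349.8, 262.8])]
0.065 [array([323.5, 310.8]), array([281.3, 174.1]), array([350.6, 256. ])]
[ 0.02058563  0.6483206   0.25746621  2.11146105 -0.38192231  0.42526543
  1.06820209] [-0.04913453  0.0496089   0.01340548]
```

View pics/m3.png

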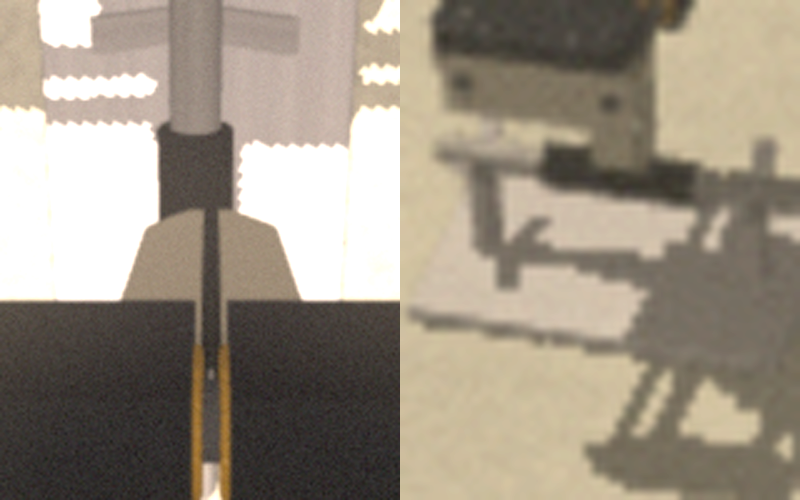

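The shut fingertips sit on top of the sleeve, about 18 mm higher than the stated tip geometry predicts. I'll open, go about 18 mm lower, and close again. Even if the stated geometry is right, that clears the plate.

>>> servo_tool(
  increments=[
    [[0, 0, 0], [0, 0, 0], 0.6],
    [[0, 0, 0], [0, 0, 0], 0.6],
    [[0, 0, 0], [0, 0, 0], 0.6],
    [[0, 0, 0], [0, 0, 0], 0.6],
    [[0, 0, 0], [0, 0, 0], 0.6],
    [[0, 0, 0], [0, 0, 0], 0.6],
    [[0, 0, 0], [0, 0, 0.1], 0.6],
    [[0, 0, 0], [0, 0, 0.2], 0.6],
    [[0, 0, 0], [0, 0, 0.2], 0.6],
    [[0, 0, 0], [0, 0, 0.1], 0.6],
  ],
)

```text
time: 6.52
ee_pos: [0.5363, -0.1632, 0.0347]
tool_rot: [0.514, 0.858, -0.0, -0.0]
force: [0.0, 0.1, 0.4]
opening: 0.597
gripper_force: 0.0
```

>>> servo_tool(
  increments=[
    [[0, 0, 0], [0, 0, 0], 0],
    [[0, 0, 0], [0, 0, 0], 0],
    [[0, 0, 0], [0, 0, 0], 0],
    [[0, 0, 0], [0, 0, 0], 0],
    [[0, 0, 0], [0, 0, 0], 0],
    [[0, 0, 0], [0, 0, 0], 0],
    [[0, 0, 0], [0, 0, 0], 0],
  ],
)

```text
time: 7.1
ee_pos: [0.5335, -0.165, 0.0357]
tool_rot: [0.515, 0.857, -0.001, -0.002]
force: [-8.1, -5.4, 4.2]
opening: 0.182
gripper_force: 60.0
```

Gripped at 17 mm, which is the sleeve. Next I'll lift and check.

>>> servo_tool(
  increments=[
    [[0, 0, 0], [0, 0, -0.3], 0],
    [[0, 0, 0], [0, 0, -0.7], 0],
    [[0, 0, 0], [0, 0, -1], 0],
    [[0, 0, 0], [0, 0, -1], 0],
    [[0, 0, 0], [0, 0, -1], 0],
    [[0, 0, 0], [0, 0, -1], 0],
    [[0, 0, 0], [0, 0, -1], 0],
    [[0, 0, 0], [0, 0, -0.7], 0],
    [[0, 0, 0], [0, 0, -0.3], 0],
    [[0, 0, 0], [0, 0, 0], 0],
  ],
)

```text
time: 7.93
ee_pos: [0.5376, -0.1634, 0.2478]
tool_rot: [0.514, 0.858, 0.001, 0.002]
force: [0.2, 0.2, -2.3]
opening: 0.179
gripper_force: 60.0
```

```bash
python3 - <<'E'
from h import *
s=ctrl.get_state();W,S,D=cam('wrist',s),cam('scene'),cam('side');p=s['ee_pos'];print(p,s['tool_rot'],s['force'],s['opening'],s['gripper_force'])
w=cap('wrist','w3.png');sc=cap('scene','s3.png');d=cap('side','d3.png')
us,ud=[proj(c,p) for c in (S,D)]; o=[]
for im,u in ((sc,us),(d,ud)):
    x,y=(u-[25,25]).astype(int); print('origin',x,y,'tcp',u); o.append(cv2.resize(im[y:y+50,x:x+50],(400,400),interpolation=cv2.INTER_CUBIC))
cv2.imwrite('pics/m4.png',cv2.convertScaleAbs(np.hstack(o)[:,:,::-1],alpha=1.6))
E
```

```text
[ 0.53758595 -0.16339074  0.24778714] [0.51431428 0.85759951 0.00093958 0.0017354 ] [ 0.15801373  0.20658436 -2.29316624] 0.17939342739191416 59.990628361701965
origin 253 112 tcp [278.0418512  137.50247726]
origin 330 191 tcp [355.06054647 216.39846779]
```

View pics/m4.png

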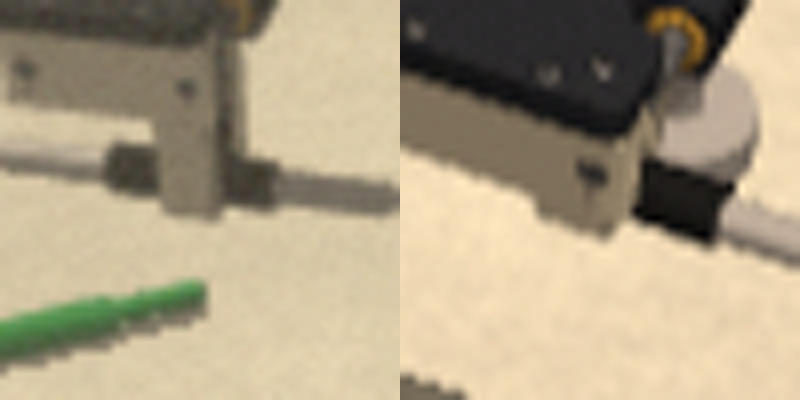

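Gripped well: the sleeve sits between the pads near the tips, and the bar is about 15 mm above the reported TCP. I'll go beside the clip, turn roughly into line, and look.

>>> servo_tool(
  increments=[
    [[0, 0, 0], [0.97, 0.72, 0], 0],
    [[0, 0, 0], [0.97, 0.72, 0], 0],
    [[0, 0, 0], [0.97, 0.72, 0], 0],
    [[0, 0, 0], [0.97, 0.72, 0], 0],
    [[0, 0, 0], [0.97, 0.72, 0], 0],
    [[0, 0, 0], [0.97, 0.72, 0], 0],
    [[0, 0, 0], [0.97, 0.72, 0], 0],
    [[0, 0, 0], [0.97, 0.72, 0], 0],
  ],
)

```text
time: 8.75
ee_pos: [0.5788, 0.125, 0.2438]
tool_rot: [0.514, 0.857, -0.001, -0.001]
force: [0.7, -0.1, -0.8]
opening: 0.177
gripper_force: 60.0
```

>>> servo_tool(
  increments=[
    [[0, 0, -0.8], [0, 0, 0], 0],
    [[0, 0, -0.8], [0, 0, 0], 0],
    [[0, 0, -0.8], [0, 0, 0], 0],
    [[0, 0, 0], [0, 0, 0], 0],
    [[0, 0, 0], [0, 0, 0], 0],
    [[0, 0, 0], [0, 0, 0], 0],
  ],
)

```text
time: 9.25
ee_pos: [0.5792, 0.123, 0.2447]
tool_rot: [0.41, 0.912, -0.001, -0.001]
force: [0.7, -0.3, -2.7]
opening: 0.179
gripper_force: 60.0
```

```bash
python3 - <<'E'
from h import *
s=ctrl.get_state();print(s['ee_pos'],s['tool_rot'],s['force'],s['opening'],s['qpos'])
w=cap('wrist','w4.png'); cv2.imwrite('pics/w4b.png',cv2.convertScaleAbs(cv2.resize(w[:310,90:490,::-1],(774,600),interpolation=cv2.INTER_CUBIC),alpha=1.3))
print(proj(cam('wrist',s),(.584,.2045,.145)))
E
```

```text
[0.57923468 0.12298951 0.24474941] [ 4.09547928e-01  9.12288263e-01 -5.47405819e-04 -5.65989614e-04] [ 0.65172973 -0.33509422 -2.6533557 ] 0.17906896254453053 [-0.54914314  0.41762517  0.34620933  1.8900534  -0.18145335  0.86588393
  0.61478968]
[391.9704708  131.64069021]
```

View pics/w4b.png

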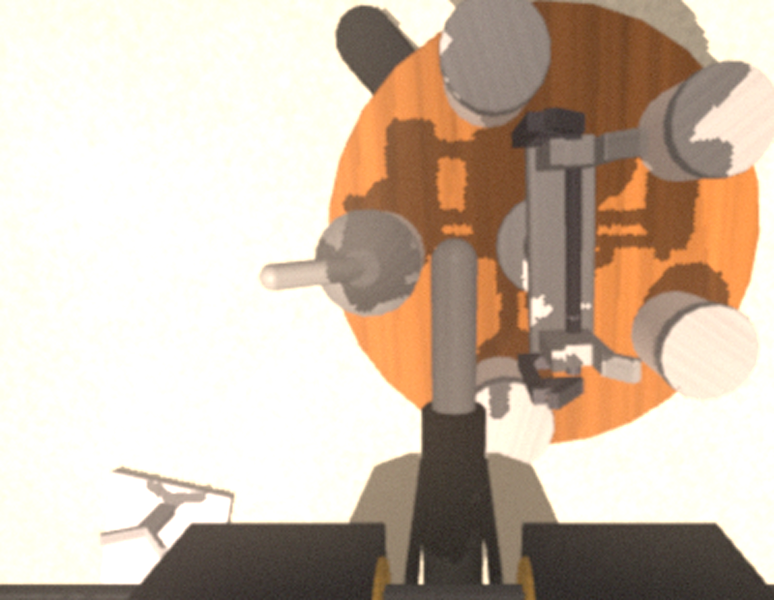

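The view shows the clip with black hooks at (548,128) and (550,390), prongs on the right, the spout tip at (270,277), and lids at (495,45), (735,115) and (709,351). I'll fit the carousel pose, allowing for a height bias.

```bash
cat > fit.py <<'E'
from h import *
from scipy.optimize import least_squares
s=ctrl.get_state();K,e,r=cam('wrist',s);k=1.935
u=lambda x,y:np.array([90+x/k,y/k])
T=lambda p:R.from_quat(s['tool_rot']).apply(p)+s['ee_pos']
for z in (0,-.015): print('bar tip pred crop',(proj((K,e,r),T([.0724,0,z]))-[90,0])*k)
lid=[(u(495,45),2),(u(709,351),4),(u(735,117),3),(u(370,262),0)]
def model(v):
    c=(K,e+[0,0,v[3]],r);o=[]
    P=lambda i,rr,z:proj(c,[v[0]+rr*np.cos(v[2]+i*1.256637),v[1]+rr*np.sin(v[2]+i*1.256637),z])
    return c,P
def res(v,ids):
    c,P=model(v);o=[]
    for (q,_),i in zip(lid,ids): o+=list(P(i,.1,.096 if i else .092)-q)
    o+=list(P(0,.136,.152)-u(270,277))
    ring=np.array([P(t/1.256637,.135,.03) for t in np.linspace(0,6.28,180)])
    o+=[ring[:,0].min()-u(330,0)[0],ring[:,0].max()-u(758,0)[0],ring[:,1].max()-u(0,442)[1]]
    return o
for fix in (0,1):
  for ids in ((-1,-3,-2,0),(1,3,2,0)):
    f=lambda v:res(v if not fix else [*v[:3],0],ids)
    b=least_squares(f,[.584,.2045,-2.4,0]);print(fix,ids,b.x,round(b.cost,1),np.round(b.fun,1))
E
python3 fit.py
```

```text
bar tip pred crop [452.35180872 227.4764107 ]
bar tip pred crop [452.33027004 229.39978149]
0 (-1, -3, -2, 0) [ 5.83866634e-01  2.03366169e-01 -2.35985609e+00  5.18237998e-04] 17.8 [ 0.7  1.6  1.6  0.1 -3.8 -0.1  0.5 -1.5  0.1 -1.  -1.7  2.8  1.2]
0 (1, 3, 2, 0) [ 0.58044551  0.22843151 -2.37429838  0.16160339] 27047.2 [   6.3  147.9  -27.1 -120.   -44.7   84.4   23.4  -25.6   44.9  -31.9
   25.3  -34.4  -43.2]
1 (-1, -3, -2, 0) [ 0.58383665  0.20333204 -2.35988339  0.        ] 17.9 [ 0.7  1.4  1.8  0.2 -3.6 -0.1  0.4 -1.5 -0.1 -0.9 -1.8  3.   1.4]
1 (1, 3, 2, 0) [ 0.56821481  0.21929846 -2.39160627  0.        ] 32407.9 [   3.5  175.9   13.6 -144.3  -12.1  102.5   -1.7  -27.5   -4.4  -34.
   -3.8    4.8  -14.6]
```

```bash
cat >> fit.py <<'E'
print('---')
for dz in (0,.005,.01,.015):
    b=least_squares(lambda v:res([*v,dz],(-1,-3,-2,0)),[.584,.2045,-2.36]);print(dz,b.x,round(b.cost,1))
    c,P=model([*b.x,dz]); x,y,t=b.x
    X=np.array([-np.cos(t),-np.sin(t),0]);Y=np.array([-X[1],X[0],0]);O=np.array([x,y,.145])
    print('slot ends crop',[((proj(c,O+Y*q+[0,0,h])-[90,0])*k).round(0) for q in (.05,.04,-.04,-.05) for h in (0,.027)],'shaft',[((proj(c,O+Y*q+[0,0,-.033])-[90,0])*k).round(0) for q in (.04,-.04)],'hook',[((proj(c,O+Y*q+X*-.012+[0,0,.031])-[90,0])*k).round(0) for q in (.054,-.054)])
E
python3 fit.py | sed '1,/---/d'
python3 - <<'E'
import cv2
a=cv2.imread('pics/w4.png')
cv2.imwrite('pics/w4c.png',cv2.convertScaleAbs(cv2.resize(a[45:220,340:440],(343,600),interpolation=cv2.INTER_CUBIC),alpha=1.3))
E
```

```text
0 [ 0.58383665  0.20333203 -2.35988345] 17.9
slot ends crop [array([582., 134.]), array([597., 126.]), array([582., 160.]), array([597., 154.]), array([581., 345.]), array([594., 359.]), array([581., 366.]), array([594., 382.])] shaft [array([568., 165.]), array([568., 331.])] hook [array([567., 115.]), array([567., 396.])]
0.005 [ 0.58413045  0.20365942 -2.35963113] 26.5
slot ends crop [array([581., 135.]), array([595., 127.]), array([581., 160.]), array([595., 155.]), array([580., 343.]), array([593., 356.]), array([580., 364.]), array([593., 379.])] shaft [array([567., 166.]), array([567., 329.])] hook [array([566., 116.]), array([566., 392.])]
0.01 [ 0.58443397  0.20398254 -2.35940333] 55.6
slot ends crop [array([580., 137.]), array([593., 129.]), array([579., 161.]), array([593., 156.]), array([579., 340.]), array([591., 354.]), array([579., 361.]), array([591., 376.])] shaft [array([566., 166.]), array([567., 327.])] hook [array([564., 118.]), array([565., 389.])]
0.015 [ 0.58474676  0.20430153 -2.35919807] 103.5
slot ends crop [array([578., 138.]), array([592., 130.]), array([578., 162.]), array([591., 157.]), array([578., 338.]), array([590., 351.]), array([578., 358.]), array([590., 373.])] shaft [array([565., 167.]), array([566., 325.])] hook [array([563., 120.]), array([564., 385.])]
```

View pics/w4c.png

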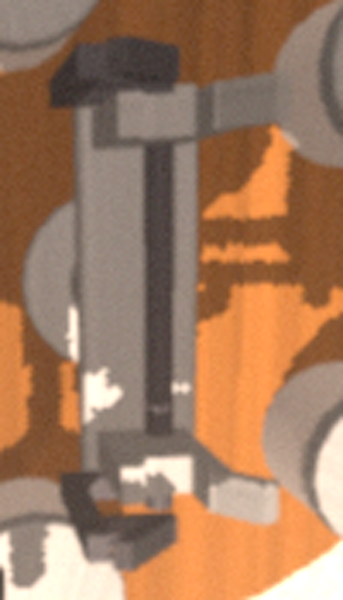

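>>> servo_tool(
  increments=[
    [[0, 0, -0.55], [0, 0, 0], 0],
    [[0, 0, 0], [0.65, 0.67, 0], 0],
    [[0, 0, 0], [0.65, 0.67, 0], 0],
    [[0, 0, 0], [0.63, 0.66, 0], 0],
    [[0, 0, 0], [0, 0, 0.4], 0],
    [[0, 0, 0], [0, 0, 0.4], 0],
    [[0, 0, 0], [0, 0, 0.4], 0],
    [[0, 0, 0], [0, 0, 0], 0],
    [[0, 0, 0], [0, 0, 0], 0],
  ],
)

```text
time: 10.05
ee_pos: [0.5807, 0.2052, 0.2088]
tool_rot: [0.384, 0.923, -0.001, -0.001]
force: [0.6, -0.4, -2.2]
opening: 0.177
gripper_force: 60.0
```

```bash
python3 - <<'E'
from h import *
s=ctrl.get_state();print(s['ee_pos'],s['tool_rot'],s['force'],s['moment'],s['opening'])
M=R.from_quat(s['tool_rot']).as_matrix();print(np.degrees(np.arctan2(M[1,0],M[0,0])),M[:,2],(M.T@(np.array([.584,.2035,s['ee_pos'][2]])-s['ee_pos'])/.03).round(3))
sc=cap('scene','s5.png');d=cap('side','d5.png')
o=[]
for im,c in ((sc,cam('scene')),(d,cam('side'))):
    u=proj(c,(.584,.2035,.16)); x,y=(u-[32,35]).astype(int); print(x,y); o.append(cv2.resize(im[y:y+70,x:x+65],(400,431),interpolation=cv2.INTER_CUBIC))
cv2.imwrite('pics/m5.png',cv2.convertScaleAbs(np.hstack(o)[:,:,::-1],alpha=1.6))
E
```

```text
[0.58071646 0.20520552 0.20882987] [ 3.83876693e-01  9.23383676e-01 -9.91173049e-04 -5.38531884e-04] [ 0.61913763 -0.41787104 -2.24169866] [-0.08718329  0.00336958 -0.04021346] 0.17699227314650473
134.85191135715073 [-0.00175552 -0.00141701 -0.99999746] [-0.117  0.037 -0.   ]
339 192
248 117
```

View pics/m5.png

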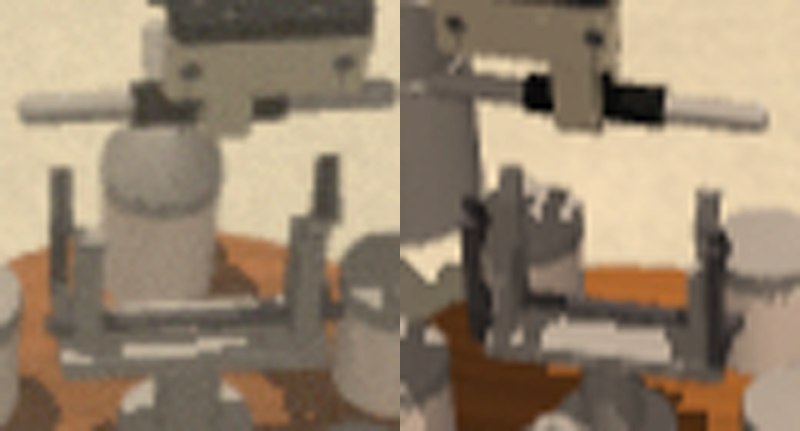

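The picture shows the bar level above and parallel to the clip, and the fingertips only about 17 mm below the bar. I'll triangulate its near end at scene (342.6,209.4) and side (307.3,136.2).

```bash
python3 - <<'E'
from h import *
s=ctrl.get_state();S,D=cam('scene'),cam('side');M=R.from_quat(s['tool_rot']).as_matrix();k=6.154
a=lambda x,y:(339+x/k,192+y/k);b=lambda x,y:(248+(x-400)/k,117+y/k)
p=tri([(S,a(22,107)),(D,b(765,118))]);print(p,'tool',M.T@(p-s['ee_pos']))
for q,w in ((a(22,107),S),(b(765,118),D)): print(proj(w,p)-q)
# other end: line at known length
c0=s['ee_pos']
for z in (.0,.015):
  for off in (0,-.004):
    e1=c0+M@[off+.075,0,-z];e2=c0+M@[off-.075,0,-z];print(z,off,[(proj(S,e)-[339,192])*k for e in(e1,e2)],(proj(D,e2)-[248,117])*k+[400,0])
# sleeve centres
p=tri([(S,a(210,100)),(D,b(594,101))]);print('sleeve',p,'tool',M.T@(p-s['ee_pos']))
t=-2.36;X=np.array([-np.cos(t),-np.sin(t),0]);Y=np.array([-X[1],X[0],0]);O=np.array([.584,.2035,.145])
print('pronghi scene/side',[( (proj(S,O+Y*q+X*.02+[0,0,.027])-[339,192])*k).round(0) for q in(.045,-.045)],[((proj(D,O+Y*q+X*.02+[0,0,.027])-[248,117])*k+[400,0]).round(0) for q in(.045,-.045)])
print('hook',[( (proj(S,O+Y*q-X*.012+[0,0,.031])-[339,192])*k).round(0) for q in(.054,-.054)],[((proj(D,O+Y*q-X*.012+[0,0,.031])-[248,117])*k+[400,0]).round(0) for q in(.054,-.054)])
E
```

```text
[0.63562816 0.15172076 0.22347055] tool [-0.0764839   0.00029104 -0.01343116]
[-0.45791983  0.10124318]
[-0.42149877 -0.09536459]
0.0 0 [array([401.25911322, 113.84329155]), array([ 22.38151024, 132.63781564])] [759.01139589 143.31223274]
0.0 -0.004 [array([391.1890316 , 114.34282593]), array([ 12.24284105, 133.14075237])] [768.22287033 144.3206564 ]
0.015 0 [array([404.96868851,  85.06880974]), array([ 22.96363195, 103.92047254])] [758.8176718  114.38656194]
0.015 -0.004 [array([394.8157607,  85.5698491]), array([ 12.74097817, 104.42495283])] [768.11479918 115.39415974]
sleeve [0.58361845 0.20436256 0.22247479] tool [-0.00248295  0.00057887 -0.01246285]
pronghi scene/side [array([318., 223.]), array([ 93., 235.])] [array([511., 158.]), array([709., 180.])]
hook [array([328., 161.]), array([ 62., 174.])] [array([472., 191.]), array([714., 219.])]
```

The bar is centred within about 1 mm laterally, at z≈0.222. The seat is about 77 mm lower. I'll descend, then push slowly while watching the force.

>>> servo_tool(
  increments=[
    [[0, 0, 0], [0, 0, 0.4], 0],
    [[0, 0, 0], [0, 0, 0.4], 0],
    [[0, 0, 0], [0, 0, 0.3], 0],
    [[0, 0, 0], [0, 0, 0.2], 0],
    [[0, 0, 0], [0, 0, 0], 0],
  ],
)

```text
time: 10.57
ee_pos: [0.5802, 0.2064, 0.1688]
tool_rot: [0.383, 0.924, -0.001, -0.001]
force: [-0.7, 0.2, -2.4]
opening: 0.178
gripper_force: 60.0
```

>>> servo_tool(
  increments=[
    [[0, 0, 0], [0, 0, 0.15], 0],
    [[0, 0, 0], [0, 0, 0.15], 0],
    [[0, 0, 0], [0, 0, 0.1], 0],
    [[0, 0, 0], [0, 0, 0], 0],
  ],
)

```text
time: 10.9
ee_pos: [0.5808, 0.2067, 0.1582]
tool_rot: [0.383, 0.924, -0.0, -0.0]
force: [-0.6, -0.3, -2.8]
opening: 0.177
gripper_force: 60.0
```

>>> servo_tool(
  increments=[
    [[0, 0, 0], [0, 0, 0.1], 0],
    [[0, 0, 0], [0, 0, 0.1], 0],
    [[0, 0, 0], [0, 0, 0.1], 0],
    [[0, 0, 0], [0, 0, 0], 0],
  ],
)

```text
time: 11.23
ee_pos: [0.581, 0.2068, 0.1492]
tool_rot: [0.383, 0.924, -0.0, -0.0]
force: [-0.4, -0.5, -2.7]
opening: 0.183
gripper_force: 60.0
```

>>> servo_tool(
  increments=[
    [[0, 0, 0], [0, 0, 0.1], 0],
    [[0, 0, 0], [0, 0, 0.1], 0],
    [[0, 0, 0], [0, 0, 0], 0],
  ],
)

```text
time: 11.48
ee_pos: [0.5813, 0.2063, 0.1444]
tool_rot: [0.383, 0.924, 0.0, 0.0]
force: [-0.9, -2.3, 3.6]
opening: 0.181
gripper_force: 60.0
```

>>> servo_tool(
  increments=[
    [[0, 0, 0], [0, 0, 0.1], 0],
    [[0, 0, 0], [0, 0, 0.1], 0],
    [[0, 0, 0], [0, 0, 0], 0],
  ],
)

```text
time: 11.73
ee_pos: [0.5812, 0.2061, 0.1378]
tool_rot: [0.383, 0.924, -0.0, 0.0]
force: [-0.7, -3.2, -0.2]
opening: 0.177
gripper_force: 60.0
```

>>> servo_tool(
  increments=[
    [[0, 0, 0], [0, 0, 0.1], 0],
    [[0, 0, 0], [0, 0, 0], 0],
  ],
)

```text
time: 11.9
ee_pos: [0.5812, 0.2061, 0.1347]
tool_rot: [0.383, 0.924, -0.0, 0.0]
force: [-0.8, -2.9, 1.6]
opening: 0.179
gripper_force: 60.0
```

>>> servo_tool(
  increments=[
    [[0, 0, 0], [0, 0, 0.1], 0],
    [[0, 0, 0], [0, 0, 0], 0],
  ],
)

```text
time: 12.07
ee_pos: [0.5808, 0.2063, 0.1313]
tool_rot: [0.383, 0.924, -0.0, -0.0]
force: [-1.2, -2.4, -2.6]
opening: 0.183
gripper_force: 60.0
```

>>> servo_tool(
  increments=[
    [[0, 0, 0], [0, 0, 0.1], 0],
    [[0, 0, 0], [0, 0, 0], 0],
  ],
)

```text
time: 12.23
ee_pos: [0.5807, 0.2065, 0.1293]
tool_rot: [0.383, 0.924, -0.0, -0.0]
force: [-4.7, -3.5, 9.7]
opening: 0.179
gripper_force: 60.0
```

The jaw snapped over at about 0.131, and the bar is now on the seat floor. I'll press a little more to confirm.

>>> servo_tool(
  increments=[
    [[0, 0, 0], [0, 0, 0.1], 0],
    [[0, 0, 0], [0, 0, 0], 0],
    [[0, 0, 0], [0, 0, 0], 0],
  ],
)

```text
time: 12.48
ee_pos: [0.5809, 0.2065, 0.129]
tool_rot: [0.383, 0.924, 0.001, -0.0]
force: [-12.7, -6.1, 36.5]
opening: 0.178
gripper_force: 60.0
```

```bash
python3 - <<'E'
from h import *
s=ctrl.get_state();print(s['ee_pos'],s['tool_rot'],s['force'],s['moment'])
c=cap('scene','s6.png');d=cap('side','d6.png')
M=R.from_quat(s['tool_rot']).as_matrix()
print(s['ee_pos']+M@[-.0025,.0005,-.0135])
E
```

```text
[0.58086268 0.20652497 0.12895936] [ 3.83135087e-01  9.23691979e-01  7.75097236e-04 -1.77933386e-04] [-12.66801095  -6.08763782  36.4705948 ] [-1.29695293  2.74568441  0.02005983]
[0.58297903 0.20508752 0.14245769]
```

>>> servo_tool(
  increments=[
    [[0, 0, 0], [0, 0, -0.08], 0],
    [[0, 0, 0], [0, 0, 0], 0],
  ],
)

```text
time: 12.75
ee_pos: [0.5808, 0.2066, 0.1293]
tool_rot: [0.383, 0.924, 0.0, -0.0]
force: [-5.9, -4.3, 17.5]
opening: 0.18
gripper_force: 60.0
```

```bash
python3 - <<'E'
from h import *
s=dict(ee_pos=np.array([.57923468,.12298951,.24474941]),tool_rot=[.409547928,.912288263,-.000547,-.000566])
c=cam('wrist',s);C=np.array([.5838,.2035])
for q in ((370,38),(352,18)):
    p=atz(c,(90+q[0]/1.935,q[1]/1.935),.018)[:2]-C;print(q,np.hypot(*p),np.arctan2(p[1],p[0])%6.2832)
# dark tongue centroids
im=cv2.imread('pics/side0.png');D=cam('side')
m=(im[195:225,215:250].max(2)<40).astype(np.uint8);n,l,st,ce=cv2.connectedComponentsWithStats(m);i=1+st[1:,4].argmax();print(st[i],ce[i])
P=np.argwhere(l==i)[:,::-1]+[215,195];W=np.array([atz(D,q,.018)[:2] for q in P])-C
rr=np.hypot(*W.T);a=np.arctan2(W[:,1],W[:,0])%6.2832;print(rr.min(),rr.max(),a[(rr>.14)].mean(),len(a))
g=cv2.imread('pics/w4.png');m=(g[0:60,250:310].max(2)<90).astype(np.uint8);n,l,st,ce=cv2.connectedComponentsWithStats(m);i=1+st[1:,4].argmax();print(st[i],ce[i])
P=np.argwhere(l==i)[:,::-1]+[250,0];W=np.array([atz(c,q,.018)[:2] for q in P])-C
rr=np.hypot(*W.T);a=np.arctan2(W[:,1],W[:,0])%6.2832;print(rr.min(),rr.max(),a[(rr>.14)&(rr<.18)].mean(),a.min(),a.max())
s=ctrl.get_state();print(s['ee_pos'],s['force'])
E
```

```text
(370, 38) 0.1568144997105362 3.03637858759325
(352, 18) 0.1712778664187751 3.0389891999387806
[ 11   9  21  14 190] [19.92105263 15.98421053]
0.13281356056117294 0.18264804520720437 3.1006545952565396 190
[  14    4   40   44 1035] [31.51304348 22.73333333]
0.13615350297066758 0.1752689035869603 3.0493187991491753 2.9300455189225847 3.1767607148390913
[0.58075552 0.20655152 0.12932257] [-5.85953716 -4.28239974 17.49037742]
```

The turntable is at about 0.86. I'll turn clockwise (tool +z) slowly, with a small y shift because the TCP sits about 4 mm off the axis.

>>> servo_tool(
  increments=[
    [[0, 0, 0.2], [0, 0.003, 0], 0],
    [[0, 0, 0.5], [0, 0.007, 0], 0],
    [[0, 0, 0.5], [0, 0.007, 0], 0],
    [[0, 0, 0.5], [0, 0.007, 0], 0],
    [[0, 0, 0.5], [0, 0.007, 0], 0],
    [[0, 0, 0.5], [0, 0.007, 0], 0],
    [[0, 0, 0.5], [0, 0.007, 0], 0],
    [[0, 0, 0.5], [0, 0.007, 0], 0],
    [[0, 0, 0.3], [0, 0.004, 0], 0],
    [[0, 0, 0], [0, 0, 0], 0],
  ],
)

```text
time: 13.58
ee_pos: [0.5826, 0.2073, 0.1293]
tool_rot: [0.56, 0.829, 0.0, 0.0]
force: [-6.0, -4.9, 16.9]
opening: 0.179
gripper_force: 60.0
```

>>> servo_tool(
  increments=[
    [[0, 0, 0.3], [0, 0.004, 0], 0],
    [[0, 0, 0.5], [0, 0.007, 0], 0],
    [[0, 0, 0.5], [0, 0.007, 0], 0],
    [[0, 0, 0.5], [0, 0.007, 0], 0],
    [[0, 0, 0.5], [0, 0.007, 0], 0],
    [[0, 0, 0.5], [0, 0.007, 0], 0],
    [[0, 0, 0.5], [0, 0.007, 0], 0],
    [[0, 0, 0.5], [0, 0.007, 0], 0],
    [[0, 0, 0.5], [0, 0.007, 0], 0],
    [[0, 0, 0.3], [0, 0.004, 0], 0],
  ],
)

```text
time: 14.42
ee_pos: [0.5849, 0.2072, 0.1293]
tool_rot: [0.734, 0.679, 0.0, 0.0]
force: [-4.4, -5.6, 16.4]
opening: 0.179
gripper_force: 60.0
```

>>> servo_tool(
  increments=[
    [[0, 0, 0], [0, 0, 0], 0],
    [[0, 0, 0], [0, 0, 0], 0],
    [[0, 0, 0], [0, 0, 0], 0],
  ],
)

```text
time: 14.67
ee_pos: [0.5849, 0.2072, 0.1293]
tool_rot: [0.733, 0.68, 0.0, 0.0]
force: [-5.3, -4.5, 16.2]
opening: 0.178
gripper_force: 60.0
```

```bash
python3 - <<'E'
from h import *
s=ctrl.get_state();print(s['ee_pos'],s['tool_rot'],s['force'],s['moment'])
M=R.from_quat(s['tool_rot']).as_matrix();print('yaw',np.degrees(np.arctan2(M[1,0],M[0,0])))
print('bar est',s['ee_pos']+M@[-.0025,.0005,-.0135])
d=cap('side','d7.png');c=cap('scene','s7.png');w=cap('wrist','w7.png')
# template-track jar lids: compare measured picture with model by bright-lid/orange mask: orange/non-orange disc ring in side view
O=np.array([.5838,.2035])
for n,im in (('side',d),('scene',c)):
    cm=cam(n);h=cv2.cvtColor(im,cv2.COLOR_RGB2HSV)
    ref=cv2.cvtColor(cv2.imread('pics/%s0.png'%n),cv2.COLOR_BGR2HSV)
    def prof(H):
        o=[]
        for a in np.linspace(0,2*np.pi,720,endpoint=False):
            v=[]
            for z in (.05,.07,.09):
                u=proj(cm,[O[0]+.1*np.cos(a),O[1]+.1*np.sin(a),z]);x,y=np.round(u).astype(int);v.append(float(H[y,x,1]))
            o.append(v)
        return np.array(o)
    p=prof(h);
    for nm,q in (('start',prof(ref)),('now',p)):
        m=(q<70).mean(1); # jar = low saturation
        ang=np.linspace(0,2*np.pi,720,endpoint=False)
        print(n,nm,'5-fold phase',(np.angle((m*np.exp(5j*ang)).sum())/5))
E
```

```text
[0.58486075 0.2071536  0.12929522] [7.33271978e-01 6.79935195e-01 3.55207715e-04 4.58318208e-04] [-5.29474659 -4.45855045 16.23366661] [-1.31697196  1.10573938  0.06396047]
yaw 85.6771728732999
bar est [0.58515544 0.20462558 0.14279604]
side start 5-fold phase 0.15965682599084666
side now 5-fold phase 0.5345050569995484
scene start 5-fold phase 0.1791295411237418
scene now 5-fold phase 0.5481818492713619
```

The jars' 5-fold phase confirms a turn of about 0.87 rad. That puts the jar at about 3.05 rad and the tongue at about 3.045, so the turntable is near 0. The jaw force fell back to its free value just above the floor contact, so the bar snapped home. Handing in.

```bash
python3 -c "
from workcell import ctrl
print(ctrl.job_done())"
```

```text
the job is handed in; nothing more can be done
None
```

I handed the job in with the bar in the clip, the pouring jar over the tongue to within about 0.05 rad by my measurements, and the bar still gripped at 60 N; the interface returned no verdict.

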